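# Close a pressure filter holder crosswise

### The arm

A 6-joint arm with a two-finger parallel gripper is mounted at the origin on the work surface. World frame = base frame: x ahead of the robot, y to its left, z up, the work surface at z = 0. Lengths are in mm, angles in rad, forces in N, time in s.
With the tool pointing down it reaches from about 300 to 775 mm from the base axis. Payload 14.6 kg.
Tool frame: the origin (TCP) lies between the finger pads; the fingertips stand 8 mm ahead of it and the grasp point (between the pads) lies 11 mm behind it; z points along the fingers, y is the direction in which the jaws open and shut (so a half turn about z gives the same grasp; the last joint's range is limited). The gripper opens to 94 mm and grips with 3 to 60 N. Pads are 16 mm wide; open, the fingers measure 119 mm over their backs; the gripper's body (75 mm by 177 mm) begins 78 mm behind the grasp point.
Start: joints at [1.192, 0.3, 1.521, -0, 1.321, -0.067], TCP at [168.722, 523.471, 213.446] pointing down, gripper open.
Joint ranges: [-3.03, 3.03], [-0.79, 2.21], [0.23, 2.52], [-1.04, 4.18], [0, 3.07], [-2.55, 2.55]. Speed limits (rad/s): [2.22, 2.22, 2.57, 3.14, 3.14, 3.14].

### API

Orientations are given as [roll, pitch, yaw] about the fixed x, y, z axes, in that order (R = Rz(yaw) Ry(pitch) Rx(roll)).
In Python, from cell import manip gives the robot as it stands. The module is installed in compiled form; this text tells all that it offers.
- The arm moves only by the tool send_rows, never from a script. Its argument "series" is a list that holds one entry, the list of rows, each a list of 5 numbers: the opening, from 0 (shut) to 1 (fully open), then the shift along the tool's x, y, z in mm, then the turn about the tool's z in degrees. In form: [[[gripper, dx, dy, dz, roll], ...]]. A call has 1 to 10 rows; each row is the pose to reach, as a shift and turn from the pose commanded when the call began, along the tool's axes at that moment; what a row does not reach only later rows make up. A row lasts 1/10 s, in which the tool goes at most 50 mm and 8.59 degrees, less where a joint would pass 70% of its speed; a pose out of reach is approached as far as the arm can. A call with a gripper value outside its range is refused whole. The fingers move at their own pace and stop on an object; "newtons" is the grip in N (left out, the last holds). Time passes only in rows, so rows that repeat a pose let the fingers close. It gives the time, the measured TCP pose, the force and the opening at its end, in the units of the state.
- manip.read_state(): the state, without advancing time (a new reading comes with each control period).
- manip.camera(name): name is "scene" or "side" or "wrist"; returns a dict with "img" (384x512x3 uint8, red, green, blue), "vfov" (degrees; the focal length in pixels is half the picture's height over the tangent of half this angle, whatever the lens; pixels are square), "cx", "cy" (the principal point, pixels), "pose" (4x4, takes a point from camera to world coordinates); the wrist camera has in their place "T_tool_cam" (4x4, takes a point from camera to tool coordinates, whose origin is the TCP and whose axes are the flange's). Camera axes: x right, y down, z forward; pixel columns grow to the right and rows downward; lengths in mm; the calibration is good to about 2 mm. A picture is of the moment at which its call begins: read the wrist's pose just before it. There is no depth.
- manip.sign_off(): hands the job in, once; it reports no verdict.
Trained networks look in a picture, given as the dict that the camera call returned (one of the last four; its "shot" number tells which), for a name from the list of things; names that differ only in an ending like _2 or _b are one class to them, and where a whole thing is asked for, a point or a joint stands for the part that bears it (a point fixed in the world has none). Each returns a list of dicts, best first, with "conf" (0 to 1); they miss things now and then, are a little off and sometimes report something else, mostly with a low value. They report only what shows in the picture. A call takes as long as a camera call. They do not tell look-alikes from the thing itself.
- manip.find_in(target, picture): "rect" ([left, top, width, height] in pixels, round what is visible of it).
- manip.silhouettes(target, picture): "pixels" (384x512 bool, what is visible of it) and "rect" ([left, top, width, height] in pixels, round what is visible of it).
The state is a dict: "clock": time; "joints": joint angles; "qd": joint speeds; "effort": joint torques, N m; "eef_pos": TCP position; "eef_rot": TCP orientation; "wrist_force": force on the tool from outside, world axes, zero at the start; "moment": the same for the moment, N m; "finger_gap": finger opening in mm.
Only numpy, scipy, OpenCV 4.12 (cv2) and the standard library are available. Lean on these libraries where they do the work, as an engineer would, in place of code of your own. Each camera call takes 0.05 s, during which the arm holds its last target. There are 200 camera calls.

### The job

Close the pressure filter holder: tighten its four wing knobs clockwise in crisscross order (after each knob the one opposite it, then the other pair) in two rounds. In the first round take every knob just to snug, about 0.36 N m of torque (the threads alone take 0.28), and in the second take every knob to about 0.47 N m, so that the lid is clamped evenly all round. Do not overtighten any knob or push on the lid, leave everything else on the bench alone, and let go at the end.

Things in the scene. Friction and masses are not known exactly. Their poses are not given: they have to be found in the camera images.
- holder: pressure filter holder: round stainless steel vessel fixed to the bench, foot 190 mm across, flange 180 mm across; origin at the centre of its underside on the bench, z up. It stays where it is.
- lid: its round aluminium lid, 180 mm wide, 14 mm thick, closed; origin: centre of its flat top face, 101 mm above the bench. Steel inlet stub in its middle: 20 mm wide, 34 mm tall (skirt 60 mm wide, 9 mm tall). Each knob starts 0.4 to 1.7 mm clear of it (0.12 to 0.55 rad, unknown); once on it the torque climbs 0.2 to 0.35 N m per rad of bar.
- nut_1: wing knob 1 of four alike (dark steel; 1 to 4 clockwise from above; it faces knob 3), 65 mm from the lid's centre. Grip bar 46 mm long (x), 14 mm thick (y), 20 mm tall, pointing any way, on 13 mm hub, 26 mm foot. Origin: axis, bar's mid-height, 30 mm over the lid. Clockwise from above tightens any of the four and lowers it 3 mm per rad (steep thread).
- nut_2: wing knob 2 of four alike (dark steel; 1 to 4 clockwise from above; it faces knob 4), 65 mm from the lid's centre. Grip bar 46 mm long (x), 14 mm thick (y), 20 mm tall, pointing any way, on 13 mm hub, 26 mm foot. Origin: axis, bar's mid-height, 30 mm over the lid. A torsion spring in each hub lets the bar lead the foot by 1 rad per N m; let go, it springs back. This pose is the foot's.
- nut_3: wing knob 3 of four alike (dark steel; 1 to 4 clockwise from above; it faces knob 1), 65 mm from the lid's centre. Grip bar 46 mm long (x), 14 mm thick (y), 20 mm tall, pointing any way, on 13 mm hub, 26 mm foot. Origin: axis, bar's mid-height, 30 mm over the lid. Torque of each in N m while tightening, and held after a stop: 0.28 free, then about 0.28 + 0.0036 x clamping force in N.
- nut_4: wing knob 4 of four alike (dark steel; 1 to 4 clockwise from above; it faces knob 2), 65 mm from the lid's centre. Grip bar 46 mm long (x), 14 mm thick (y), 20 mm tall, pointing any way, on 13 mm hub, 26 mm foot. Origin: axis, bar's mid-height, 30 mm over the lid. All four knobs stay put when let go, up to about 90 N of clamping force.
- wash_bottle: white bottle with blue cap, 66 mm wide, 190 mm tall; bystander, leave it; origin at the centre of its underside
- paper_roll: standing paper roll, 110 mm wide, 130 mm tall; bystander, leave it; origin at the centre of its underside
- spare_gasket: spare flat rubber ring, 110 mm outside, 6 mm thick; bystander, leave it; origin at the centre of its underside
- spare_knob: a spare wing knob standing on the bench, 46 x 14 mm, 40 mm tall; not to be used; bystander, leave it; origin at the centre of its underside
- dish: white shallow dish, 86 mm wide, 15 mm tall; bystander, leave it; origin at the centre of its underside
- screwdriver: screwdriver lying flat, 160 mm long; bystander, leave it; origin on its axis
- tube_rack: white tube rack with capped tubes, 70 x 150 x 71 mm; bystander, leave it; origin at the centre of its underside
Things that resemble listed ones, but are neither listed nor needed, are in the scene too. Leave any green look-alike of the holder alone.

How it is judged:
By the outcome, as a careful person would: the job done as asked, in the order asked, and still so for the second after the job is handed in, with the robot touching nothing.
It also fails if it takes over 72 s, if anything falls off the work surface, if the arm or the gripper's body presses on something with over 40 N, if the wrist force passes 120 N, or if a joint passes its speed limit or range.

## Working session

There is one attempt and no reset: what is moved stays moved. The work goes in short steps, Python scripts to look and compute and a tool call to move; the robot and the scene stay as the last step left them, time stands still between calls to the robot, and variables do not carry over. Pictures are saved under pics/ and viewed, about 8 in all and at most 12, crops included, and the job is handed in when it is done.

Besides the shell and the picture viewer there is one more tool, called in YAML: its name, and indented under it one key for each argument. send_rows: Moves the arm, as the interface text tells. Its arguments: {"type":"object","properties":{"series":{"type":"array"},"newtons":{"type":"number"}},"required":["series"]}

```bash
mkdir -p pics; cat > h.py <<'E'
import numpy as np, cv2
from scipy.spatial.transform import Rotation as R
from cell import manip
def cam(name):
    s=manip.read_state(); c=manip.camera(name)
    if name=="wrist":
        T=np.eye(4);T[:3,:3]=R.from_euler('xyz',s['eef_rot']).as_matrix();T[:3,3]=s['eef_pos']
        c['pose']=T@np.array(c['T_tool_cam'])
    c['pose']=np.array(c['pose']);h=c['img'].shape[0]
    c['f']=h/2/np.tan(np.radians(c['vfov'])/2)
    if 'cx' not in c: c['cx'],c['cy']=256,192
    return c
def save(c,n,rect=None,scale=1):
    im=c['img'][:,:,::-1]
    if rect: x,y,w,hh=rect; im=im[y:y+hh,x:x+w]
    cv2.imwrite('pics/'+n,cv2.resize(im,None,fx=scale,fy=scale,interpolation=cv2.INTER_CUBIC))
def ray(c,uv,z):
    uv=np.atleast_2d(uv).astype(float)
    d=np.c_[(uv[:,0]-c['cx'])/c['f'],(uv[:,1]-c['cy'])/c['f'],np.ones(len(uv))]@c['pose'][:3,:3].T
    o=c['pose'][:3,3]; return o+d*((z-o[2])/d[:,2])[:,None]
def proj(c,P):
    P=np.atleast_2d(P); q=(P-c['pose'][:3,3])@c['pose'][:3,:3]
    return np.c_[q[:,0]/q[:,2]*c['f']+c['cx'],q[:,1]/q[:,2]*c['f']+c['cy']]
E
python3 - <<'E'
from h import *
print(manip.read_state())
for n in ['scene','side','wrist']:
    c=cam(n); save(c,n+'0.png'); print(n,{k:c[k] for k in c if k not in('img','pose')},c['pose'].round(2).tolist())
    for t in ['holder','lid','nut_1','spare_knob']:
        for d in manip.find_in(t,c)[:6]:
            r=d['rect']; print(t,round(d['conf'],2),np.round(r).tolist(),ray(c,[r[0]+r[2]/2,r[1]+r[3]/2],131 if 'nut' in t else 101)[0].round())
i=np.hstack([cv2.imread('pics/%s0.png'%n) for n in('scene','side')])
E
```

```text
{'clock': 0.0, 'joints': array([ 1.19238704e+00,  3.00483701e-01,  1.52160539e+00, -1.24097342e-05,
        1.32069786e+00, -6.65777109e-02]), 'qd': array([ 0.00035755,  0.00023128, -0.0003069 , -0.00171562, -0.00242932,
       -0.00155217]), 'effort': array([-4.63274337e-04, -5.31804979e+01, -3.52723038e+01,  7.07690092e-02,
        2.45692651e-02, -1.60393733e-04]), 'eef_pos': array([168.6378157 , 523.23157826, 212.86913135]), 'eef_rot': array([-3.14040020e+00, -6.74617822e-05,  2.82976411e+00]), 'wrist_force': array([0.30025147, 0.72024916, 0.1193679 ]), 'moment': array([ 0.01700958,  0.01397564, -0.03304738]), 'finger_gap': 93.77571281593936}
scene {'vfov': 53.61763005496318, 'cx': 255.4111271704128, 'cy': 189.93761148019493, 'shot': 1, 'f': np.float64(379.95013321845994)} [[0.09, 0.53, -0.84, 1434.28], [1.0, -0.05, 0.08, -129.68], [-0.0, -0.84, -0.54, 729.29], [0.0, 0.0, 0.0, 1.0]]
holder 0.69 [151.0, 150.0, 55.0, 49.0] [ 332. -285.  101.]
holder 0.55 [276.0, 193.0, 65.0, 68.0] [647.  83. 101.]
lid 0.95 [280.0, 191.0, 64.0, 41.0] [579. 107. 101.]
lid 0.76 [152.0, 150.0, 47.0, 28
[... 882 characters left out ...]
 [242.0, 160.0, 13.0, 8.0] [514.  49. 131.]
spare_knob 0.55 [273.0, 163.0, 6.0, 6.0] [609.   5. 101.]
wrist {'vfov': 62.63377648266886, 'cx': 255.11330380647223, 'cy': 189.03415362296565, 'T_tool_cam': array([[-1.36945623e-04, -9.59420596e-01, -2.81978902e-01,
         8.26415997e+01],
       [ 9.99999838e-01,  2.44706966e-05, -5.68919480e-04,
         1.32172412e+00],
       [ 5.52733287e-04, -2.81978935e-01,  9.59420437e-01,
        -1.72220027e+02],
       [ 0.00000000e+00,  0.00000000e+00,  0.00000000e+00,
         1.00000000e+00]]), 'shot': 3, 'f': np.float64(315.57494403648377)} [[0.31, 0.91, 0.27, 90.46], [0.95, -0.29, -0.09, 550.08], [-0.0, 0.28, -0.96, 385.64], [0.0, 0.0, 0.0, 1.0]]
```

View pics/scene0.png

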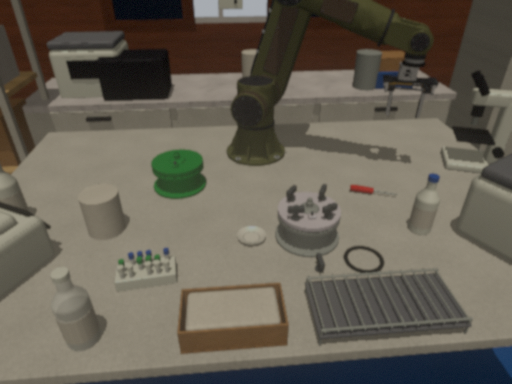

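View pics/side0.png

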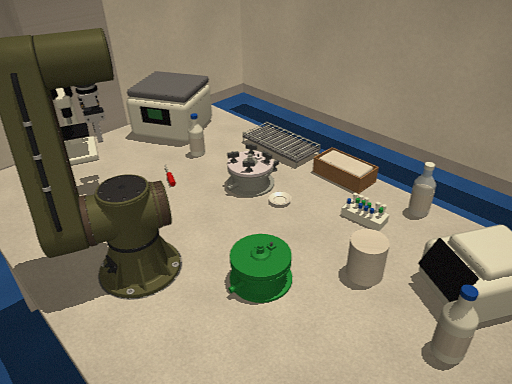

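The scene and side views agree: the grey holder is near (570, 90), with its knobs about 60 mm around it. The green look-alike is near (260, -300). I'll go above the grey lid for a close look.

send_rows:
  series:
    - [[1,-255,-145,-25,30],[1,-255,-145,-25,30],[1,-255,-145,-25,30],[1,-255,-145,-25,30],[1,-510,-290,-50,60],[1,-510,-290,-50,60],[1,-510,-290,-50,60],[1,-510,-290,-50,60],[1,-510,-290,-50,60],[1,-510,-290,-50,60]]

```text
clock: 1.75
eef_pos: [506.5, 154.4, 256.3]
eef_rot: [3.141, -0.0, 1.782]
wrist_force: [0.2, 1.8, -0.2]
finger_gap: 94.0
```

send_rows:
  series:
    - [[0.4,0,0,0,0],[0.4,0,0,0,0],[0.4,0,0,0,0],[0.4,0,0,0,0]]

```text
clock: 2.15
eef_pos: [504.7, 157.3, 256.0]
eef_rot: [3.142, -0.0, 1.784]
wrist_force: [-0.9, 0.5, -0.2]
finger_gap: 65.5
```

```bash
python3 - <<'E'
from h import *
s=manip.read_state();print(s)
c=cam('wrist'); save(c,'w1.png',scale=1.5)
for t in ['lid','nut_1']:
    for d in manip.silhouettes(t,c)[:7]:
        m=np.argwhere(d['pixels'])[:,::-1]; (u,v),(w,h),a=cv2.minAreaRect(m.astype(np.float32))
        print(t,round(d['conf'],2),d['rect'],len(m),m.mean(0).round(1),(w,h),ray(c,m.mean(0),131 if 'nut' in t else 101)[0].round(1))
E
```

```text
{'clock': 2.15, 'joints': array([2.32741797e-01, 2.21812553e-01, 1.51983883e+00, 7.86754356e-05,
       1.39989767e+00, 1.92153674e-02]), 'qd': array([ 2.74480558e-04,  1.73612057e-03, -2.47888776e-03, -7.23012189e-04,
       -7.80098616e-05, -1.12615583e-03]), 'effort': array([-5.42665981e-01, -4.92166615e+01, -3.61686373e+01,  6.40525972e-02,
        1.06999779e-02,  1.09180025e-02]), 'eef_pos': array([504.69958352, 157.26773744, 255.98154556]), 'eef_rot': array([ 3.14155055e+00, -7.83533045e-05,  1.78430938e+00]), 'wrist_force': array([-0.88895608,  0.52888178, -0.21960547]), 'moment': array([-0.07055915,  0.03706759, -0.02643049]), 'finger_gap': 65.51552229086437}
nut_1 0.83 [232.5, 252.2, 36.7, 44.9] 962 [249.8 273.2] (45.42345428466797, 29.14417266845703) [520.1  61.1 131. ]
nut_1 0.76 [343.1, 194.1, 27.5, 49.9] 967 [358.5 216.8] (48.24456787109375, 27.65237808227539) [613.9 147.2 131. ]
nut_1 0.64 [315.0, 280.2, 15.7, 35.6] 166 [322.7 301.1] (37.947322845458984, 8.538147926330566) [605.4  44.2 131. ]
nut_1 0.56 [251.3, 176.0, 44.2, 41.9] 989 [272.4 194.5] (49.03856658935547, 26.39336585998535) [523.8 151.7 131. ]
```

View pics/w1.png

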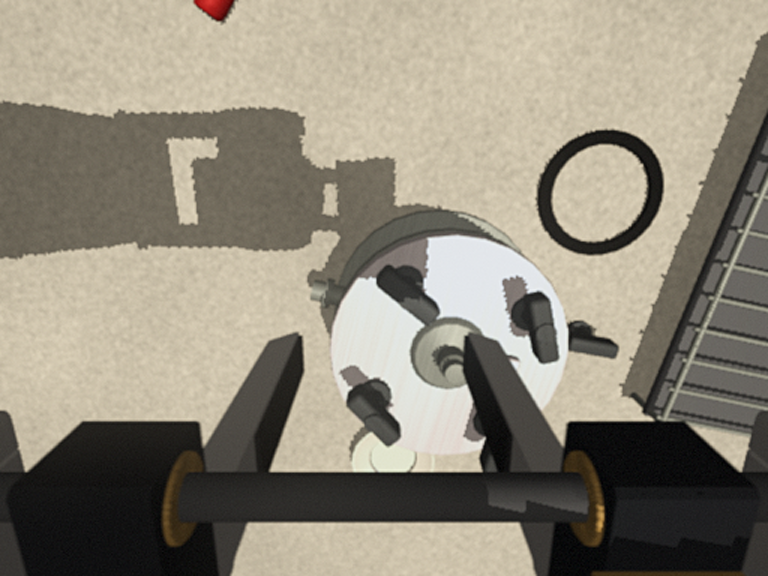

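The wrist view shows the grey holder's lid with its centre near pixel (300, 233) in full-size coordinates. Four knobs surround it, and the right finger partly hides the lower-right one. The arm stopped short of the centre, so I'll finish the move with the jaws open and look again.

send_rows:
  series:
    - [[1,-120,49,-10,0],[1,-120,49,-10,0],[1,-120,49,-10,0],[1,-120,49,-10,0],[1,-120,49,-10,0],[1,-120,49,-10,0]]

```text
clock: 2.9
eef_pos: [578.0, 50.3, 266.0]
eef_rot: [-3.142, -0.0, 1.784]
wrist_force: [0.5, 0.1, -0.8]
finger_gap: 93.7
```

```bash
python3 - <<'E'
from h import *
s=manip.read_state();print(s['joints'].round(3),s['eef_pos'].round(1),s['eef_rot'].round(3),s['effort'][5],s['moment'])
c=cam('wrist'); save(c,'w2.png',scale=1.5)
import pickle; pickle.dump({k:c[k] for k in('img','pose','cx','cy','f')},open('w2.pkl','wb'))
for t in ['lid','nut_1']:
    for d in manip.silhouettes(t,c)[:7]:
        m=np.argwhere(d['pixels'])[:,::-1]; r=cv2.minAreaRect(m.astype(np.float32))
        print(t,round(d['conf'],2),np.round(d['rect']).tolist(),len(m),m.mean(0).round(1),np.round(r[1]),ray(c,m.mean(0),131 if 'nut' in t else 101)[0].round(1))
E
```

```text
[ 0.024  0.335  1.354  0.     1.453 -0.189] [578.   50.3 266. ] [-3.142 -0.     1.784] -0.0018470099894329906 [-0.04189575  0.0325444  -0.02113885]
lid 0.86 [173.0, 33.0, 168.0, 175.0] 19204 [255.8 119.3] [170. 171.] [566.3 109.6 101. ]
nut_1 0.86 [194.0, 41.0, 50.0, 48.0] 1072 [218.6  65.9] [57. 25.] [522.6 150.9 131. ]
nut_1 0.79 [299.0, 67.0, 30.0, 51.0] 1052 [314.5  92.9] [52. 27.] [614.1 146.7 131. ]
nut_1 0.74 [274.0, 161.0, 27.0, 51.0] 885 [287.7 184.4] [25. 48.] [611.   55.5 131. ]
nut_1 0.74 [177.0, 139.0, 41.0, 45.0] 945 [200.  161.2] [48. 26.] [520.5  60.3 131. ]
nut_1 0.55 [257.0, 352.0, 43.0, 30.0] 1259 [278.9 369.5] [29. 45.] [ 656.7 -174.5  131. ]
```

View pics/w2.png

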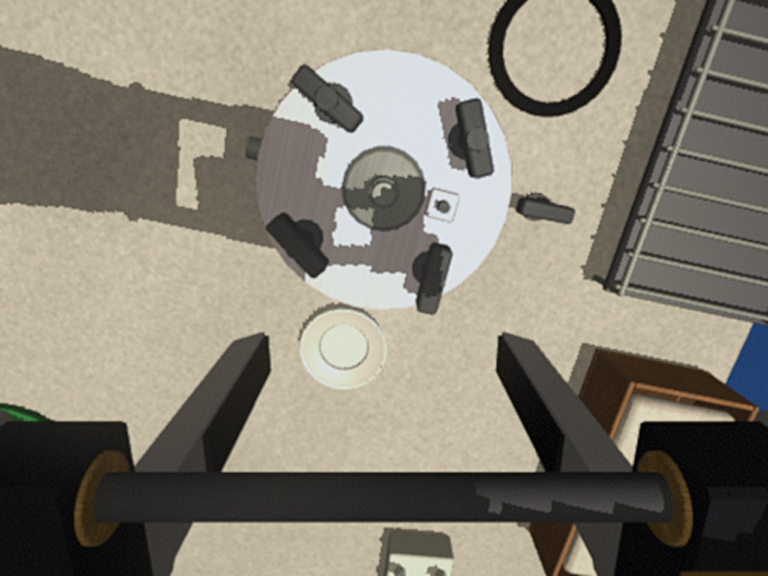

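A clear view: all four knobs show, at pixels (218, 66), (314, 93), (288, 184) and (200, 161). The lid is centred near (256, 125), the spare knob is off to the right at (363, 139), and the dish is below. Next I'll fit the bar model to the silhouettes.

```bash
cat > fit.py <<'E'
from h import *
from scipy.optimize import minimize
th=np.linspace(0,2*np.pi,24,endpoint=False); ring=np.c_[np.cos(th),np.sin(th)]
def hull(c,P,sh,s):
    q=(proj(c,P)*s*16).astype(np.int32); cv2.fillConvexPoly(sh,cv2.convexHull(q),1,shift=4)
def render(c,x,y,a,dz=1.,s=4):
    sh=np.zeros((384*s,512*s),np.uint8)
    B=np.array([[i*23,j*7,k] for i in(-1,1) for j in(-1,1) for k in(121,141)],float)
    rot=np.array([[np.cos(a),-np.sin(a)],[np.sin(a),np.cos(a)]]); B[:,:2]=B[:,:2]@rot.T+[x,y]; B[:,2]+=dz; hull(c,B,sh,s)
    for r,z0,z1 in((13,101,107),(6.5,107,121)):
        hull(c,np.vstack([np.c_[ring*r+[x,y],np.full(24,z+dz)] for z in(z0,z1)]),sh,s)
    return sh
def fit(c,m,n=None):
    s=4; M=cv2.resize(m.astype(np.float32),None,fx=s,fy=s,interpolation=cv2.INTER_LINEAR)>.5
    g=ray(c,np.argwhere(m)[:,::-1].mean(0),128)[0]
    f=lambda p:1-(M&(r:=render(c,*p)>0)).sum()/max((M|r).sum(),1)
    best=min((minimize(f,[g[0],g[1],a],method='Nelder-Mead',options=dict(initial_simplex=np.array([[g[0],g[1],a],[g[0]+5,g[1],a],[g[0],g[1]+5,a],[g[0],g[1],a+.3]]),maxfev=90,xatol=.05,fatol=1e-4)) for a in np.arange(0,3.1,.52)),key=lambda r:r.fun)
    return best.x,best.fun
E
python3 - <<'E'
from fit import *
c=cam('wrist'); X=[]
for d in manip.silhouettes('nut_1',c)[:5]:
    if d['rect'][1]>250: continue
    x,f=fit(c,d['pixels']); X.append(x); print(d['conf'],x.round(2),'angdeg',np.degrees(x[2]).round(1),'iou',1-f)
X=np.array(X); o=X[:,:2].mean(0); print(o,np.hypot(*(X[:,:2]-o).T),np.degrees(np.arctan2(*(X[:,:2]-o).T[::-1])))
for i in range(len(X)): print([round(float(np.hypot(*(X[i,:2]-X[j,:2]))),1) for j in range(len(X))])
E
```

```text
0.78 [ 5.2403e+02  1.4981e+02 -4.9000e-01] angdeg -27.8 iou 0.9405344585091421
0.63 [612.46  54.39   1.59] angdeg 91.2 iou 0.8917238699650304
0.59 [521.02  57.75  -0.69] angdeg -39.3 iou 0.9060021375935197
0.56 [615.47 146.54  -1.12] angdeg -63.9 iou 0.8600115649476949
[568.24346905 102.12408979] [65.02832047 65.06744697 64.79935941 64.83098179] [ 132.83301561  -47.1945912  -136.78622136   43.24816597]
[0.0, 130.1, 92.1, 91.5]
[130.1, 0.0, 91.5, 92.2]
[92.1, 91.5, 0.0, 129.6]
[91.5, 92.2, 129.6, 0.0]
```

The fit is consistent: radii are 65 mm and spacings 92/130 mm. Centre (568.2, 102.1), with knobs at A(523.9, 149.6) bar -28°, B(612.5, 54.6) bar 91°, C(520.7, 57.8) bar -39° and D(615.7, 146.4) bar -64°. A faces B, and C faces D. I'll go to A.

send_rows:
  series:
    - [[0.32,108.5,-32,90,-50],[0.32,108.5,-32,90,-50],[0.32,108.5,-32,90,-50],[0.32,108.5,-32,90,-50],[0.32,108.5,-32,90,-50],[0.32,108.5,-32,90,-50],[0.32,108.5,-32,125,-50],[0.32,108.5,-32,144,-50],[0.32,108.5,-32,144,-50],[0.32,108.5,-32,144,-50]]

```text
clock: 4.15
eef_pos: [524.6, 148.8, 122.6]
eef_rot: [3.141, 0.0, 2.656]
wrist_force: [-0.2, 0.6, 0.4]
finger_gap: 30.6
```

```bash
cat > rd.py <<'E'
from h import *
import sys
def rd(n=3):
    S=[]
    for i in range(n):
        c=manip.camera('wrist'); s=manip.read_state(); S.append(s)
    s=S[-1]; k=lambda a:np.mean([x[a] for x in S],0)
    print('t',round(s['clock'],2),'pos',s['eef_pos'].round(1),'yaw',np.degrees(s['eef_rot'][2]).round(2),'F',k('wrist_force').round(1),'M',k('moment').round(3),'e6',k('effort')[5].round(3),'Mz all',[round(float(x['moment'][2]),3) for x in S],[round(float(x['effort'][5]),3) for x in S],'gap',round(s['finger_gap'],1),'j6',s['joints'][5].round(2))
    return c
c=rd(int(sys.argv[1]) if len(sys.argv)>1 else 3)
if len(sys.argv)>2: save(c,sys.argv[2],scale=1.5)
E
python3 rd.py 4 w3.png
```

```text
t 4.35 pos [524.9 148.7 123.1] yaw 152.14 F [-0.2  0.3 -0.1] M [ 0.002 -0.002  0.005] e6 0.001 Mz all [0.015, 0.041, -0.058, 0.022] [0.001, 0.001, 0.001, 0.001] gap 30.0 j6 -0.88
```

View pics/w3.png

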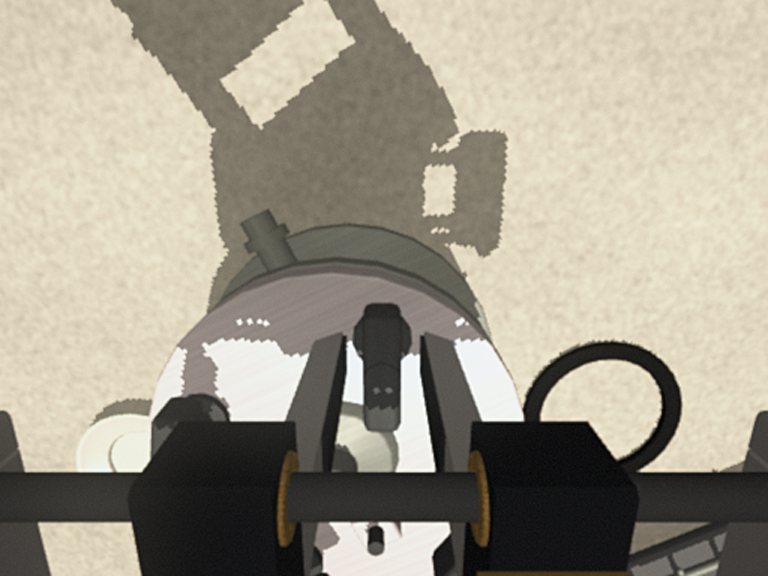

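The bar sits centred between the fingers at pixel (254, 243), aligned with them. Joint-6 effort is almost noise-free, so it will be my torque reading. I'll grip and begin the twist.

send_rows:
  series:
    - [[0,1.2,0.3,0,0],[0,1.2,0.3,0,0],[0,1.2,0.3,0,0],[0,1.2,0.3,0,0]]
  newtons: 55

```text
clock: 4.75
eef_pos: [523.4, 149.2, 122.2]
eef_rot: [-3.141, 0.0, 2.655]
wrist_force: [-3.4, -2.3, 4.9]
finger_gap: 13.5
```

```bash
python3 rd.py 2
```

```text
t 4.85 pos [523.4 149.2 122.1] yaw 152.13 F [-4.5 -3.1  5.3] M [-0.688  0.718 -0.033] e6 0.003 Mz all [-0.007, -0.06] [0.003, 0.003] gap 13.8 j6 -0.87
```

send_rows:
  series:
    - [[0,0,0,0,5],[0,0,0,0,10],[0,0,0,0,14],[0,0,0,0,14]]

```text
clock: 5.25
eef_pos: [523.3, 149.1, 122.1]
eef_rot: [-3.141, 0.0, 2.409]
wrist_force: [-4.6, -3.6, 6.2]
finger_gap: 13.7
```

```bash
python3 rd.py 2
```

```text
t 5.35 pos [523.3 149.1 122.1] yaw 138.14 F [-4.4 -4.7  6.1] M [-0.87   0.861  0.251] e6 0.514 Mz all [0.249, 0.253] [0.676, 0.353] gap 13.7 j6 -0.63
```

send_rows:
  series:
    - [[0,0,0,0.1,4],[0,0,0,0.3,8],[0,0,0,0.4,8]]

```text
clock: 5.65
eef_pos: [523.3, 149.0, 121.8]
eef_rot: [-3.141, 0.0, 2.269]
wrist_force: [-6.1, -5.7, 7.2]
finger_gap: 13.3
```

```bash
python3 rd.py 2
```

```text
t 5.75 pos [523.3 149.  121.8] yaw 130.14 F [-5.7 -5.4  6.2] M [-0.935  0.965  0.29 ] e6 0.538 Mz all [0.296, 0.284] [0.697, 0.379] gap 13.6 j6 -0.49
```

send_rows:
  series:
    - [[0,0,-1,0,4],[0,0,-1,0,8],[0,0,-1,0,8]]

```text
clock: 6.05
eef_pos: [523.1, 148.9, 121.6]
eef_rot: [3.141, 0.0, 2.131]
wrist_force: [2.1, 1.1, -1.3]
finger_gap: 13.0
```

```bash
python3 rd.py 6
```

```text
t 6.35 pos [523.1 148.9 121.5] yaw 122.2 F [ 4.2  0.3 -1.3] M [ 0.112 -0.758  0.273] e6 0.411 Mz all [0.312, 0.29, 0.246, 0.306, 0.256, 0.23] [0.913, 0.492, 0.323, 0.265, 0.25, 0.224] gap 13.6 j6 -0.35
```

send_rows:
  series:
    - [[0,0,0,0.2,4],[0,0,0,0.4,6],[0,0,0,0.4,6]]

```text
clock: 6.65
eef_pos: [523.0, 148.9, 121.3]
eef_rot: [3.141, 0.0, 2.027]
wrist_force: [5.3, 1.2, -0.5]
finger_gap: 13.5
```

```bash
python3 rd.py 4
```

```text
t 6.85 pos [523.  148.9 121.2] yaw 116.25 F [ 5.8  0.9 -0.6] M [ 0.156 -0.923  0.294] e6 0.376 Mz all [0.257, 0.271, 0.319, 0.327] [0.569, 0.358, 0.297, 0.282] gap 13.3 j6 -0.25
```

send_rows:
  series:
    - [[0,0,0,0.2,5],[0,0,0,0.5,10],[0,0,0,0.5,10]]

```text
clock: 7.15
eef_pos: [522.9, 148.8, 120.8]
eef_rot: [3.141, 0.0, 1.853]
wrist_force: [3.6, 0.4, -0.0]
finger_gap: 13.4
```

```bash
python3 rd.py 5
```

```text
t 7.4 pos [522.9 148.8 120.8] yaw 106.28 F [4.9 1.1 1. ] M [ 0.145 -0.849  0.312] e6 0.476 Mz all [0.308, 0.283, 0.359, 0.31, 0.3] [1.071, 0.542, 0.332, 0.183, 0.252] gap 13.8 j6 -0.07
```

send_rows:
  series:
    - [[0,0,0,0.2,5],[0,0,0,0.4,8],[0,0,0,0.4,8]]

```text
clock: 7.7
eef_pos: [522.9, 148.8, 120.5]
eef_rot: [3.141, -0.0, 1.714]
wrist_force: [4.2, 1.1, 2.8]
finger_gap: 13.4
```

```bash
python3 rd.py 6
```

```text
t 8.0 pos [522.9 148.8 120.5] yaw 98.22 F [3.8 0.7 4.5] M [ 0.058 -0.638  0.318] e6 0.401 Mz all [0.326, 0.334, 0.31, 0.32, 0.292, 0.328] [0.802, 0.465, 0.334, 0.293, 0.23, 0.281] gap 13.7 j6 0.07
```

send_rows:
  series:
    - [[0,0,0,0.1,4],[0,0,0,0.2,7],[0,0,0,0.2,7]]

```text
clock: 8.3
eef_pos: [522.8, 148.8, 120.3]
eef_rot: [3.141, -0.0, 1.59]
wrist_force: [3.1, 1.2, 5.6]
finger_gap: 13.6
```

```bash
python3 rd.py 7
```

```text
t 8.65 pos [522.8 148.8 120.3] yaw 91.22 F [3.1 0.8 6.2] M [ 0.06  -0.503  0.357] e6 0.431 Mz all [0.368, 0.365, 0.366, 0.336, 0.327, 0.392, 0.344] [0.7, 0.457, 0.388, 0.372, 0.368, 0.367, 0.367] gap 13.6 j6 0.19
```

A is at snug (Mz 0.357, e6 0.367). I'll unwind the spring, release and go to B, opposite it.

send_rows:
  series:
    - [[0,0,0,0,-8],[0,0,0,0,-16],[0,0,0,0,-20],[0.34,0,0,0,-20],[0.34,0,0,0,-20],[0.34,0,0,0,-20],[0.34,0,0,-45,-20],[0.34,0,0,-45,-20]]

```text
clock: 9.45
eef_pos: [524.3, 149.1, 169.4]
eef_rot: [3.136, 0.001, 1.939]
wrist_force: [-0.0, -0.2, -0.3]
finger_gap: 32.3
```

send_rows:
  series:
    - [[0.34,-120.6,48.8,0,20],[0.34,-120.6,48.8,0,20],[0.34,-120.6,48.8,0,20],[0.34,-120.6,48.8,0,20],[0.34,-120.6,48.8,42,20],[0.34,-120.6,48.8,42,20],[0.34,-120.6,48.8,42,20]]

```text
clock: 10.15
eef_pos: [611.1, 54.4, 123.1]
eef_rot: [-3.14, -0.0, 1.591]
wrist_force: [0.5, -0.4, 0.6]
finger_gap: 32.3
```

send_rows:
  series:
    - [[0,0,0,0,0],[0,0,0,0,0],[0,0,0,0,0]]

```text
clock: 10.45
eef_pos: [611.5, 54.0, 124.3]
eef_rot: [3.142, 0.0, 1.591]
wrist_force: [-3.6, 0.2, 10.7]
finger_gap: 13.7
```

```bash
python3 rd.py 2 w4.png
```

```text
t 10.55 pos [611.6  54.  124.4] yaw 91.14 F [-5.5 -0.1  6.2] M [-0.061  1.221 -0.061] e6 -0.025 Mz all [-0.031, -0.092] [-0.024, -0.025] gap 13.4 j6 0.01
```

View pics/w4.png

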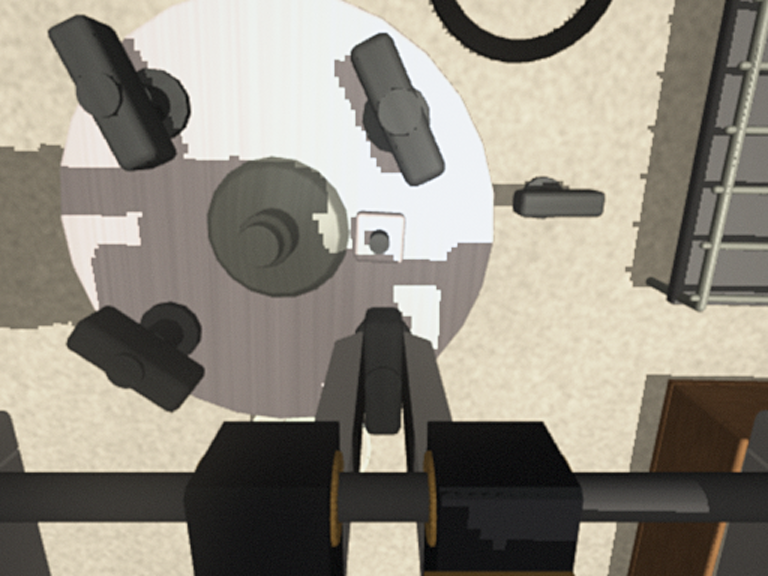

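Knob B's bar is centred in the jaws, and A at upper left has stayed put. Now to twist B.

send_rows:
  series:
    - [[0,0,-0.5,0,8],[0,0,-0.5,0,16],[0,0,-0.5,0.3,24],[0,0,-0.5,0.7,30],[0,0,-0.5,0.7,30]]

```text
clock: 11.05
eef_pos: [611.4, 54.0, 123.7]
eef_rot: [3.141, -0.001, 1.064]
wrist_force: [-3.5, -0.5, 6.3]
finger_gap: 13.3
```

```bash
python3 rd.py 5
```

```text
t 11.3 pos [611.4  54.  123.7] yaw 61.17 F [-3.7  0.1  5.4] M [-0.045  0.736  0.243] e6 0.444 Mz all [0.198, 0.196, 0.203, 0.327, 0.293] [0.933, 0.443, 0.306, 0.272, 0.265] gap 13.7 j6 0.53
```

send_rows:
  series:
    - [[0,0,0,0.2,4],[0,0,0,0.4,8],[0,0,0,0.4,8]]

```text
clock: 11.6
eef_pos: [611.4, 54.0, 123.3]
eef_rot: [3.141, -0.001, 0.925]
wrist_force: [-3.8, -0.0, 5.5]
finger_gap: 13.4
```

```bash
python3 rd.py 5
```

```text
t 11.85 pos [611.4  54.  123.3] yaw 53.17 F [-2.9  0.1  5.4] M [-0.035  0.748  0.277] e6 0.381 Mz all [0.287, 0.303, 0.262, 0.263, 0.271] [0.699, 0.381, 0.291, 0.269, 0.264] gap 13.7 j6 0.67
```

send_rows:
  series:
    - [[0,0,0,0.3,5],[0,0,0,0.5,10],[0,0,0,0.5,10]]

```text
clock: 12.15
eef_pos: [611.4, 54.0, 122.8]
eef_rot: [3.141, -0.001, 0.75]
wrist_force: [-4.6, 0.5, 6.4]
finger_gap: 13.8
```

```bash
python3 rd.py 5
```

```text
t 12.4 pos [611.3  54.  122.8] yaw 43.17 F [-3.6 -0.3  6.2] M [-0.002  0.853  0.3  ] e6 0.428 Mz all [0.282, 0.274, 0.321, 0.342, 0.28] [0.825, 0.427, 0.316, 0.288, 0.282] gap 13.9 j6 0.85
```

send_rows:
  series:
    - [[0,0,0,0.1,4],[0,0,0,0.2,6],[0,0,0,0.2,6]]

```text
clock: 12.7
eef_pos: [611.3, 54.0, 122.6]
eef_rot: [3.141, -0.001, 0.647]
wrist_force: [-2.9, -0.1, 7.1]
finger_gap: 13.4
```

```bash
python3 rd.py 5
```

```text
t 12.95 pos [611.3  54.1 122.6] yaw 37.17 F [-4.   0.2  6.4] M [0.023 0.89  0.286] e6 0.367 Mz all [0.29, 0.29, 0.285, 0.243, 0.32] [0.536, 0.367, 0.32, 0.308, 0.306] gap 13.5 j6 0.95
```

send_rows:
  series:
    - [[0,0,0,0.2,5],[0,0,0,0.3,9],[0,0,0,0.3,9]]

```text
clock: 13.25
eef_pos: [611.3, 54.0, 122.4]
eef_rot: [3.141, -0.001, 0.489]
wrist_force: [-5.0, -0.6, 6.7]
finger_gap: 13.7
```

```bash
python3 rd.py 7
```

```text
t 13.6 pos [611.3  54.1 122.3] yaw 28.17 F [-4.1  0.5  6.7] M [0.057 0.931 0.361] e6 0.436 Mz all [0.364, 0.334, 0.35, 0.355, 0.398, 0.329, 0.396] [0.793, 0.47, 0.379, 0.358, 0.353, 0.351, 0.351] gap 13.3 j6 1.11
```

B is at snug (Mz 0.361, e6 0.351 plus an offset of about 0.015). Next is knob C.

send_rows:
  series:
    - [[0,0,0,0,-8],[0,0,0,0,-16],[0,0,0,0,-21],[0.34,0,0,0,-21],[0.34,0,0,0,-21],[0.34,0,0,0,-21],[0.34,0,0,-43,-21],[0.34,0,0,-43,-21]]

```text
clock: 14.4
eef_pos: [613.1, 53.9, 169.0]
eef_rot: [3.136, -0.005, 0.856]
wrist_force: [-0.9, 0.3, 0.2]
finger_gap: 31.9
```

send_rows:
  series:
    - [[0.34,0,0,0,-8],[0.34,-15,-20,0,-16],[0.34,-57,-71,0,-80],[0.34,-57,-71,0,-80],[0.34,-57,-71,0,-80],[0.34,-57,-71,0,-80],[0.34,-57,-71,0,-80],[0.34,-57,-71,0,-80],[0.34,-57,-71,0,-80],[0.34,-57,-71,0,-80]]

```text
clock: 15.4
eef_pos: [520.3, 57.2, 163.8]
eef_rot: [3.141, 0.0, 2.258]
wrist_force: [0.1, 0.5, -0.4]
finger_gap: 32.3
```

```bash
python3 rd.py 1
```

```text
t 15.45 pos [520.2  57.2 163.8] yaw 129.5 F [-0.1  0.3 -0.2] M [-0.034  0.041 -0.029] e6 0.558 Mz all [-0.029] [0.558] gap 32.1 j6 -0.65
```

send_rows:
  series:
    - [[0.34,0.2,0,20,-7],[0.34,0.2,0,41,-11],[0.34,0.2,0,41,-11],[0,0.2,0,41,-11],[0,0.2,0,41,-11],[0,0.2,0,41,-11],[0,0.2,0,41,-11]]

```text
clock: 16.15
eef_pos: [520.3, 57.1, 123.9]
eef_rot: [3.141, 0.001, 2.445]
wrist_force: [-4.3, -3.6, 6.8]
finger_gap: 13.4
```

```bash
python3 rd.py 2
```

```text
t 16.25 pos [520.3  57.1 123.9] yaw 140.08 F [-4.1 -3.5  6.7] M [-0.645  0.789  0.053] e6 0.059 Mz all [0.04, 0.067] [0.07, 0.047] gap 13.4 j6 -0.83
```

send_rows:
  series:
    - [[0,0,-0.5,0,8],[0,0,-0.5,0,16],[0,0,-0.5,0.3,24],[0,0,-0.5,0.6,28],[0,0,-0.5,0.6,28]]

```text
clock: 16.75
eef_pos: [520.0, 56.8, 123.2]
eef_rot: [3.141, 0.001, 1.954]
wrist_force: [-4.2, -2.2, 4.3]
finger_gap: 13.6
```

```bash
python3 rd.py 5
```

```text
t 17.0 pos [520.   56.8 123.2] yaw 112.1 F [-3.4 -2.3  5.1] M [-0.5    0.667  0.264] e6 0.391 Mz all [0.257, 0.296, 0.234, 0.243, 0.291] [0.731, 0.39, 0.295, 0.271, 0.266] gap 13.8 j6 -0.35
```

send_rows:
  series:
    - [[0,0,0,0.1,4],[0,0,0,0.3,7],[0,0,0,0.3,7]]

```text
clock: 17.3
eef_pos: [519.9, 56.8, 122.8]
eef_rot: [3.141, 0.001, 1.832]
wrist_force: [-4.2, -3.0, 5.2]
finger_gap: 13.7
```

```bash
python3 rd.py 5
```

```text
t 17.55 pos [519.9  56.8 122.8] yaw 105.1 F [-3.6 -2.3  4.8] M [-0.538  0.756  0.271] e6 0.356 Mz all [0.227, 0.294, 0.259, 0.3, 0.275] [0.6, 0.356, 0.287, 0.271, 0.267] gap 13.5 j6 -0.22
```

send_rows:
  series:
    - [[0,0,0,0.2,5],[0,0,0,0.4,8],[0,0,0,0.4,8]]

```text
clock: 17.85
eef_pos: [519.8, 56.8, 122.5]
eef_rot: [3.141, 0.0, 1.693]
wrist_force: [-5.0, -3.7, 5.2]
finger_gap: 13.3
```

```bash
python3 rd.py 5
```

```text
t 18.1 pos [519.8  56.8 122.4] yaw 97.1 F [-4.7 -2.8  6.4] M [-0.59   0.986  0.299] e6 0.374 Mz all [0.268, 0.335, 0.315, 0.292, 0.283] [0.622, 0.373, 0.303, 0.287, 0.283] gap 13.4 j6 -0.08
```

send_rows:
  series:
    - [[0,0,0,0.2,4],[0,0,0,0.3,6],[0,0,0,0.3,6]]

```text
clock: 18.4
eef_pos: [519.7, 56.8, 122.2]
eef_rot: [3.141, 0.001, 1.589]
wrist_force: [-4.9, -2.8, 7.4]
finger_gap: 13.8
```

```bash
python3 rd.py 5
```

```text
t 18.65 pos [519.7  56.8 122.2] yaw 91.11 F [-6.3 -2.6  7.9] M [-0.597  1.18   0.316] e6 0.367 Mz all [0.314, 0.322, 0.34, 0.287, 0.318] [0.535, 0.366, 0.319, 0.308, 0.305] gap 13.6 j6 0.02
```

send_rows:
  series:
    - [[0,-0.2,-0.5,0.1,5],[0,-0.2,-0.5,0.2,9],[0,-0.2,-0.5,0.2,9]]

```text
clock: 18.95
eef_pos: [519.6, 56.7, 122.0]
eef_rot: [3.14, -0.0, 1.431]
wrist_force: [-2.5, -1.6, 6.8]
finger_gap: 13.4
```

```bash
python3 rd.py 7
```

```text
t 19.3 pos [519.5  56.7 122. ] yaw 82.13 F [-2.7 -1.5  5.4] M [-0.298  0.622  0.334] e6 0.446 Mz all [0.348, 0.349, 0.312, 0.309, 0.317, 0.396, 0.306] [0.836, 0.485, 0.384, 0.358, 0.353, 0.351, 0.351] gap 13.5 j6 0.18
```

C is at snug (e6 0.351 as for B, Mz 0.334 ± 0.013). Next is D, opposite C.

send_rows:
  series:
    - [[0,0,0,0,-8],[0,0,0,0,-16],[0,0,0,0,-21],[0.34,0,0,0,-21],[0.34,0,0,0,-21],[0.34,0,0,0,-21],[0.34,0,0,-43,-21],[0.34,0,0,-43,-21]]

```text
clock: 20.1
eef_pos: [521.1, 56.9, 168.5]
eef_rot: [3.135, 0.001, 1.798]
wrist_force: [-0.7, 0.0, -0.6]
finger_gap: 31.8
```

send_rows:
  series:
    - [[0.34,65,113,0,-13],[0.34,65,113,0,-13],[0.34,65,113,0,-13],[0.34,65,113,0,-13],[0.34,65,113,42,-13],[0.34,65,113,42,-13],[0.34,65,113,42,-13]]

```text
clock: 20.8
eef_pos: [614.1, 145.3, 122.4]
eef_rot: [-3.14, -0.0, 2.026]
wrist_force: [0.6, 0.4, 0.9]
finger_gap: 31.9
```

send_rows:
  series:
    - [[0,0,0,0,0],[0,0,0,0,0],[0,0,0,0,0],[0,0,0,0,0]]

```text
clock: 21.2
eef_pos: [615.0, 145.7, 123.4]
eef_rot: [3.14, 0.001, 2.027]
wrist_force: [-1.7, -1.9, 6.1]
finger_gap: 13.6
```

```bash
python3 rd.py 2
```

```text
t 21.3 pos [615.  145.7 123.5] yaw 116.13 F [-2.4 -0.6  7.1] M [-0.282  0.306 -0.015] e6 0.005 Mz all [-0.023, -0.008] [0.006, 0.005] gap 13.4 j6 -0.28
```

send_rows:
  series:
    - [[0,0,-0.2,0,8],[0,0,-0.2,0,16],[0,0,-0.2,0.3,24],[0,0,-0.2,0.7,30],[0,0,-0.2,0.7,30]]

```text
clock: 21.8
eef_pos: [614.8, 145.6, 122.7]
eef_rot: [3.14, -0.0, 1.5]
wrist_force: [-2.4, -0.9, 6.2]
finger_gap: 13.5
```

```bash
python3 rd.py 5
```

```text
t 22.05 pos [614.7 145.6 122.7] yaw 86.15 F [-2.  -1.6  6.6] M [-0.263  0.461  0.241] e6 0.44 Mz all [0.251, 0.23, 0.256, 0.24, 0.231] [0.93, 0.44, 0.302, 0.269, 0.261] gap 13.9 j6 0.24
```

send_rows:
  series:
    - [[0,0,0,0.1,4],[0,0,0,0.3,6],[0,0,0,0.3,6]]

```text
clock: 22.35
eef_pos: [614.7, 145.6, 122.4]
eef_rot: [3.14, -0.0, 1.398]
wrist_force: [-2.0, -0.5, 7.1]
finger_gap: 13.9
```

```bash
python3 rd.py 5
```

```text
t 22.6 pos [614.7 145.6 122.4] yaw 80.15 F [-2.4 -1.1  7. ] M [-0.273  0.503  0.27 ] e6 0.321 Mz all [0.25, 0.303, 0.248, 0.274, 0.276] [0.491, 0.321, 0.273, 0.262, 0.259] gap 13.6 j6 0.35
```

send_rows:
  series:
    - [[0,0,-0.2,0.2,5],[0,0,-0.2,0.4,9],[0,0,-0.2,0.4,9]]

```text
clock: 22.9
eef_pos: [614.6, 145.6, 121.9]
eef_rot: [3.14, -0.001, 1.239]
wrist_force: [-0.7, -1.2, 6.5]
finger_gap: 13.5
```

```bash
python3 rd.py 5
```

```text
t 23.15 pos [614.6 145.6 121.9] yaw 71.15 F [-1.2 -1.1  6.1] M [-0.274  0.33   0.271] e6 0.382 Mz all [0.275, 0.255, 0.237, 0.271, 0.32] [0.706, 0.382, 0.291, 0.269, 0.264] gap 13.5 j6 0.5
```

send_rows:
  series:
    - [[0,0,0,0.2,4],[0,0,0,0.3,6],[0,0,0,0.3,6]]

```text
clock: 23.45
eef_pos: [614.5, 145.6, 121.7]
eef_rot: [3.14, -0.001, 1.136]
wrist_force: [-2.8, -1.3, 6.3]
finger_gap: 13.5
```

```bash
python3 rd.py 5
```

```text
t 23.7 pos [614.5 145.7 121.7] yaw 65.15 F [-1.8 -1.2  6.4] M [-0.291  0.442  0.276] e6 0.338 Mz all [0.231, 0.297, 0.318, 0.256, 0.278] [0.507, 0.337, 0.29, 0.279, 0.276] gap 13.3 j6 0.61
```

send_rows:
  series:
    - [[0,0,0,0.2,5],[0,0,0,0.4,10],[0,0,0,0.4,10]]

```text
clock: 24.0
eef_pos: [614.5, 145.7, 121.3]
eef_rot: [3.14, -0.001, 0.96]
wrist_force: [-2.6, -0.8, 7.6]
finger_gap: 13.2
```

```bash
python3 rd.py 5
```

```text
t 24.25 pos [614.5 145.6 121.3] yaw 55.15 F [-2.5 -0.9  7.3] M [-0.257  0.592  0.305] e6 0.463 Mz all [0.297, 0.359, 0.293, 0.258, 0.317] [0.86, 0.463, 0.351, 0.324, 0.318] gap 13.8 j6 0.78
```

send_rows:
  series:
    - [[0,0,0,0.1,4],[0,0,0,0.2,6.5],[0,0,0,0.2,6.5]]

```text
clock: 24.55
eef_pos: [614.4, 145.7, 121.1]
eef_rot: [3.141, -0.001, 0.848]
wrist_force: [-3.9, -1.2, 7.7]
finger_gap: 13.5
```

```bash
python3 rd.py 7
```

```text
t 24.9 pos [614.4 145.7 121.1] yaw 48.66 F [-3.2 -1.1  7.7] M [-0.236  0.696  0.327] e6 0.406 Mz all [0.36, 0.308, 0.347, 0.347, 0.295, 0.275, 0.355] [0.634, 0.428, 0.37, 0.356, 0.353, 0.352, 0.352] gap 13.4 j6 0.9
```

D is at snug (e6 0.352), so round one is complete and even. Round two starts with A, whose bar should now lie at about 112°. I'll check it with the fit from hover.

send_rows:
  series:
    - [[0,0,0,0,-8],[0,0,0,0,-16],[0,0,0,0,-21],[0.34,0,0,0,-21],[0.34,0,0,0,-21],[0.34,0,0,0,-21],[0.34,0,0,-44,-21],[0.34,0,0,-44,-21]]

```text
clock: 25.7
eef_pos: [616.0, 146.0, 169.0]
eef_rot: [3.135, -0.004, 1.214]
wrist_force: [0.9, -0.0, 1.5]
finger_gap: 32.1
```

send_rows:
  series:
    - [[0.34,-29,-87,0,-42],[0.34,-29,-87,0,-42],[0.34,-29,-87,0,-42],[0.34,-29,-87,0,-42],[0.34,-29,-87,0,-42],[0.34,-29,-87,0,-42]]

```text
clock: 26.3
eef_pos: [522.6, 148.8, 163.9]
eef_rot: [3.141, 0.0, 1.95]
wrist_force: [-0.3, 0.4, 0.9]
finger_gap: 31.8
```

```bash
python3 - <<'E'
from fit import *
s=manip.read_state(); print(s['clock'],s['eef_pos'].round(1),np.degrees(s['eef_rot'][2]))
c=cam('wrist'); save(c,'w5.png',scale=1.5)
for d in manip.silhouettes('nut_1',c)[:6]:
    x,f=fit(c,d['pixels']); print(round(d['conf'],2),x[:2].round(1),np.degrees(x[2]).round(1)%180,'iou',round(1-f,2))
E
```

```text
26.3 [522.6 148.8 163.9] 111.71243687599883
0.95 [615.1 147. ] 74.2 iou 0.77
0.89 [616.1  20.9] 122.3 iou 0.65
0.78 [523.8 149.9] 113.5 iou 0.91
0.59 [532.4  54.7] 104.7 iou 0.05
```

View pics/w5.png

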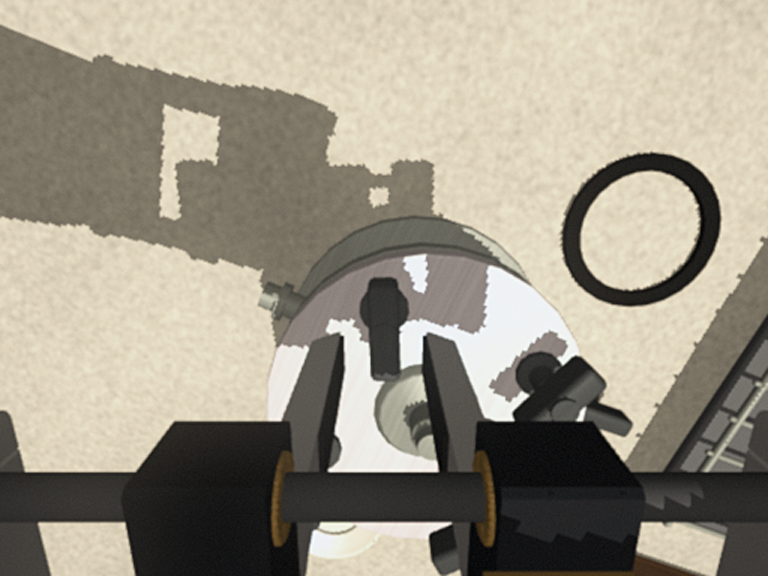

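A's bar is centred between the jaws (pixel (256, 220)) and aligned to within 2°. I'll lower, grip and twist.

send_rows:
  series:
    - [[0.34,0,0,25,-1],[0.34,0,0,43,-1],[0.34,0,0,43,-1],[0,0,0,43,-1],[0,0,0,43,-1],[0,0,0,43,-1],[0,0,0,43,-1]]

```text
clock: 27.1
eef_pos: [523.0, 148.9, 121.8]
eef_rot: [3.14, 0.0, 1.965]
wrist_force: [-0.6, -0.4, 5.3]
finger_gap: 13.4
```

```bash
python3 rd.py 3
```

```text
t 27.25 pos [523.  148.9 121.8] yaw 112.62 F [-0.   0.4  6.4] M [-0.065  0.058  0.006] e6 0.021 Mz all [0.029, -0.008, -0.004] [0.031, 0.021, 0.013] gap 13.6 j6 -0.18
```

send_rows:
  series:
    - [[0,0,-0.3,0,8],[0,0,-0.3,0,16],[0,0,-0.3,0,24],[0,0,-0.3,0.3,32],[0,0,-0.3,0.3,32]]

```text
clock: 27.75
eef_pos: [522.8, 148.8, 121.5]
eef_rot: [3.14, -0.001, 1.403]
wrist_force: [-0.0, 0.9, 5.9]
finger_gap: 13.4
```

```bash
python3 rd.py 6
```

```text
t 28.05 pos [522.8 148.8 121.5] yaw 80.66 F [0.1 0.5 6.9] M [-0.018  0.086  0.432] e6 0.631 Mz all [0.404, 0.472, 0.387, 0.45, 0.456, 0.426] [1.322, 0.67, 0.487, 0.442, 0.432, 0.43] gap 13.7 j6 0.37
```

send_rows:
  series:
    - [[0,0,0,0.1,3],[0,0,0,0.2,6],[0,0,0,0.2,6]]

```text
clock: 28.35
eef_pos: [522.7, 148.8, 121.4]
eef_rot: [3.14, -0.001, 1.301]
wrist_force: [-0.7, 0.1, 7.4]
finger_gap: 13.3
```

```bash
python3 rd.py 7
```

```text
t 28.7 pos [522.7 148.8 121.4] yaw 74.66 F [-0.8  0.6  7.6] M [-0.023  0.232  0.47 ] e6 0.524 Mz all [0.469, 0.463, 0.44, 0.457, 0.503, 0.504, 0.454] [0.788, 0.549, 0.482, 0.466, 0.462, 0.461, 0.461] gap 13.5 j6 0.48
```

A is at 0.467. Next is B.

send_rows:
  series:
    - [[0,0,0,0,-8],[0,0,0,0,-16],[0,0,0,0,-24],[0,0,0,0,-27],[0.34,0,0,0,-27],[0.34,0,0,0,-27],[0.34,0,0,0,-27],[0.34,0,0,-44,-27],[0.34,0,0,-44,-27]]

```text
clock: 29.6
eef_pos: [524.0, 149.1, 168.8]
eef_rot: [3.135, -0.0, 1.773]
wrist_force: [0.3, -0.4, 0.6]
finger_gap: 31.6
```

send_rows:
  series:
    - [[0.34,-110.7,67.5,0,51.5],[0.34,-110.7,67.5,0,51.5],[0.34,-110.7,67.5,0,51.5],[0.34,-110.7,67.5,0,51.5],[0.34,-110.7,67.5,0,51.5],[0.34,-110.7,67.5,0,51.5],[0.34,-110.7,67.5,20,51.5],[0.34,-110.7,67.5,43,51.5],[0.34,-110.7,67.5,43,51.5],[0.34,-110.7,67.5,43,51.5]]

```text
clock: 30.6
eef_pos: [610.7, 53.8, 121.5]
eef_rot: [-3.141, 0.0, 0.875]
wrist_force: [0.3, 0.5, 1.1]
finger_gap: 32.3
```

send_rows:
  series:
    - [[0,0,0,0,0],[0,0,0,0,0],[0,0,0,0,0],[0,0,0,0,0]]

```text
clock: 31.0
eef_pos: [611.1, 53.8, 122.2]
eef_rot: [3.14, -0.001, 0.875]
wrist_force: [1.0, -0.8, 5.8]
finger_gap: 13.6
```

```bash
python3 rd.py 3
```

```text
t 31.15 pos [611.1  53.8 122.1] yaw 50.14 F [-0.5  0.   6. ] M [-0.162  0.063 -0.048] e6 -0.011 Mz all [-0.075, 0.019, -0.089] [-0.011, -0.011, -0.012] gap 13.7 j6 0.72
```

send_rows:
  series:
    - [[0,0,0,0,8],[0,0,0,0,16],[0,0,0,0,24],[0,0,0,0.3,32],[0,0,0,0.3,32]]

```text
clock: 31.65
eef_pos: [610.9, 54.0, 121.8]
eef_rot: [3.141, -0.001, 0.312]
wrist_force: [-2.9, 0.3, 7.1]
finger_gap: 14.0
```

```bash
python3 rd.py 6
```

```text
t 31.95 pos [611.   54.  121.9] yaw 18.17 F [-1.3  0.4  7. ] M [0.071 0.37  0.409] e6 0.606 Mz all [0.381, 0.422, 0.452, 0.42, 0.426, 0.351] [1.297, 0.645, 0.462, 0.417, 0.407, 0.405] gap 13.6 j6 1.28
```

send_rows:
  series:
    - [[0,0,0,0.1,5],[0,0,0,0.2,9],[0,0,0,0.2,9]]

```text
clock: 32.25
eef_pos: [610.9, 54.1, 121.7]
eef_rot: [3.142, -0.001, 0.158]
wrist_force: [-1.6, 0.8, 6.7]
finger_gap: 13.5
```

```bash
python3 rd.py 7
```

```text
t 32.6 pos [610.9  54.1 121.6] yaw 9.18 F [-1.5  1.   6.9] M [0.138 0.42  0.461] e6 0.548 Mz all [0.465, 0.462, 0.445, 0.444, 0.457, 0.513, 0.441] [0.904, 0.581, 0.491, 0.469, 0.464, 0.463, 0.462] gap 13.5 j6 1.44
```

B is at 0.461–0.475. Next is C.

send_rows:
  series:
    - [[0,0,0,0,-8],[0,0,0,0,-16],[0,0,0,0,-24],[0,0,0,0,-27],[0.34,0,0,0,-27],[0.34,0,0,0,-27],[0.34,0,0,0,-27],[0.34,0,0,-44,-27],[0.34,0,0,-44,-27]]

```text
clock: 33.5
eef_pos: [612.5, 53.9, 169.8]
eef_rot: [3.138, -0.006, 0.63]
wrist_force: [0.5, -0.1, 0.4]
finger_gap: 32.0
```

send_rows:
  series:
    - [[0.34,-72.2,-56,0,-67],[0.34,-72.2,-56,0,-67],[0.34,-72.2,-56,0,-67],[0.34,-72.2,-56,0,-67],[0.34,-72.2,-56,0,-67],[0.34,-72.2,-56,0,-67],[0.34,-72.2,-56,0,-67],[0.34,-72.2,-56,0,-67],[0.34,-72.2,-56,0,-67]]

```text
clock: 34.4
eef_pos: [519.4, 56.5, 164.7]
eef_rot: [3.142, 0.0, 1.801]
wrist_force: [-0.3, -0.2, 0.4]
finger_gap: 32.3
```

send_rows:
  series:
    - [[0.34,0,0,25,0],[0.34,0,0,43,0],[0.34,0,0,43,0],[0,0,0,43,0],[0,0,0,43,0],[0,0,0,43,0],[0,0,0,43,0]]

```text
clock: 35.1
eef_pos: [519.8, 56.5, 122.8]
eef_rot: [3.14, 0.0, 1.8]
wrist_force: [0.2, 0.1, 5.9]
finger_gap: 13.7
```

```bash
python3 rd.py 3
```

```text
t 35.25 pos [519.8  56.5 122.8] yaw 103.12 F [-0.4 -0.2  6.8] M [-0.102  0.193  0.017] e6 0.021 Mz all [0.024, 0.011, 0.016] [0.032, 0.018, 0.012] gap 13.6 j6 -0.19
```

send_rows:
  series:
    - [[0,0,0,0,8],[0,0,0,0,16],[0,0,0,0,24],[0,0,0,0.3,32],[0,0,0,0.3,32]]

```text
clock: 35.75
eef_pos: [519.4, 56.5, 122.4]
eef_rot: [3.141, 0.0, 1.237]
wrist_force: [-4.8, 0.1, 9.1]
finger_gap: 13.2
```

```bash
python3 rd.py 6
```

```text
t 36.05 pos [519.4  56.5 122.4] yaw 71.16 F [-5.3 -0.2  8.8] M [-0.089  0.942  0.397] e6 0.61 Mz all [0.433, 0.361, 0.399, 0.397, 0.416, 0.378] [1.302, 0.65, 0.466, 0.422, 0.412, 0.41] gap 14.0 j6 0.37
```

send_rows:
  series:
    - [[0,-0.1,-0.4,0.1,5],[0,-0.1,-0.4,0.2,9],[0,-0.1,-0.4,0.2,9]]

```text
clock: 36.35
eef_pos: [519.2, 56.6, 122.2]
eef_rot: [3.141, -0.0, 1.082]
wrist_force: [-1.6, 0.1, 7.6]
finger_gap: 13.5
```

```bash
python3 rd.py 7
```

```text
t 36.7 pos [519.2  56.6 122.2] yaw 62.16 F [-2.8 -0.2  7.7] M [-0.069  0.625  0.456] e6 0.548 Mz all [0.448, 0.459, 0.442, 0.453, 0.439, 0.485, 0.469] [0.905, 0.582, 0.491, 0.469, 0.463, 0.462, 0.462] gap 13.2 j6 0.52
```

C is at 0.456–0.475. The last knob is D.

send_rows:
  series:
    - [[0,0,0,0,-8],[0,0,0,0,-16],[0,0,0,0,-24],[0,0,0,0,-27],[0.34,0,0,0,-27],[0.34,0,0,0,-27],[0.34,0,0,0,-27],[0.34,0,0,-43,-27],[0.34,0,0,-43,-27]]

```text
clock: 37.6
eef_pos: [520.7, 56.6, 168.6]
eef_rot: [3.135, -0.0, 1.555]
wrist_force: [0.6, -0.6, -0.4]
finger_gap: 32.0
```

send_rows:
  series:
    - [[0.34,90.4,94,0,19],[0.34,90.4,94,0,19],[0.34,90.4,94,0,19],[0.34,90.4,94,0,19],[0.34,90.4,94,25,19],[0.34,90.4,94,43,19],[0.34,90.4,94,43,19]]

```text
clock: 38.3
eef_pos: [612.8, 144.8, 118.6]
eef_rot: [-3.138, 0.002, 1.224]
wrist_force: [0.1, -0.4, -0.1]
finger_gap: 32.0
```

send_rows:
  series:
    - [[0,0,0,0,0],[0,0,0,0,0],[0,0,0,0,0],[0,0,0,0,0]]

```text
clock: 38.7
eef_pos: [614.6, 145.5, 122.5]
eef_rot: [3.14, -0.001, 1.224]
wrist_force: [-2.9, -0.0, 6.7]
finger_gap: 13.2
```

```bash
python3 rd.py 3
```

```text
t 38.85 pos [614.6 145.5 122.6] yaw 70.13 F [-3.  -1.2  6.3] M [-0.183  0.665  0.018] e6 -0.001 Mz all [0.018, 0.018, 0.019] [-0.002, -0.001, -0.001] gap 13.1 j6 0.52
```

send_rows:
  series:
    - [[0,0,0,0,8],[0,0,0,0,16],[0,0,0,0,24],[0,0,0,0.3,31],[0,0,0,0.3,31]]

```text
clock: 39.35
eef_pos: [614.3, 145.7, 122.3]
eef_rot: [3.141, -0.001, 0.679]
wrist_force: [-5.4, 0.1, 7.4]
finger_gap: 13.5
```

```bash
python3 rd.py 6
```

```text
t 39.65 pos [614.3 145.6 122.2] yaw 39.17 F [-5.2 -0.1  7.4] M [-0.063  1.083  0.43 ] e6 0.577 Mz all [0.465, 0.378, 0.456, 0.441, 0.408, 0.432] [1.175, 0.61, 0.452, 0.414, 0.405, 0.403] gap 13.4 j6 1.06
```

send_rows:
  series:
    - [[0,-0.2,-0.3,0.1,4],[0,-0.2,-0.3,0.2,8],[0,-0.2,-0.3,0.2,8]]

```text
clock: 39.95
eef_pos: [614.2, 145.7, 122.1]
eef_rot: [3.141, -0.001, 0.542]
wrist_force: [-3.4, -0.6, 6.8]
finger_gap: 13.7
```

```bash
python3 rd.py 7
```

```text
Traceback (most recent call last):
  File "rd.py", line 10, in <module>
    c=rd(int(sys.argv[1]) if len(sys.argv)>1 else 3)
  File "rd.py", line 6, in rd
    c=manip.camera('wrist'); s=manip.read_state(); S.append(s)
ValueError: 200 camera calls are used up
```

The camera calls are used up, but the state can still be read between hold rows.

```bash
cat > r1.py <<'E'
from cell import manip
import numpy as np
s=manip.read_state(); print(round(s['clock'],2),s['eef_pos'].round(1),'yaw',np.degrees(s['eef_rot'][2]).round(2),'F',s['wrist_force'].round(1),'Mz',s['moment'][2].round(3),'e6',s['effort'][5].round(3),'gap',round(s['finger_gap'],1))
E
python3 r1.py
```

```text
40.2 [614.2 145.7 122.1] yaw 31.17 F [-3.5 -0.2  6.3] Mz 0.447 e6 0.451 gap 13.7
```

send_rows:
  series:
    - [[0,0,0,0,0],[0,0,0,0,0],[0,0,0,0,0]]

```text
clock: 40.5
eef_pos: [614.2, 145.7, 122.0]
eef_rot: [3.141, -0.001, 0.544]
wrist_force: [-3.4, 0.7, 7.4]
finger_gap: 13.5
```

```bash
python3 r1.py
```

```text
40.5 [614.2 145.7 122. ] yaw 31.17 F [-3.4  0.7  7.4] Mz 0.461 e6 0.449 gap 13.5
```

send_rows:
  series:
    - [[0,0,0,0,0]]

```text
clock: 40.6
eef_pos: [614.2, 145.7, 122.1]
eef_rot: [3.141, -0.001, 0.544]
wrist_force: [-3.3, -0.2, 6.6]
finger_gap: 13.9
```

```bash
python3 r1.py
```

```text
40.6 [614.2 145.7 122.1] yaw 31.17 F [-3.3 -0.2  6.6] Mz 0.43 e6 0.449 gap 13.9
```

send_rows:
  series:
    - [[0,0,0,0,2],[0,0,0,0,2],[0,0,0,0,2],[0,0,0,0,2],[0,0,0,0,2]]

```text
clock: 41.1
eef_pos: [614.2, 145.7, 122.1]
eef_rot: [3.141, -0.001, 0.509]
wrist_force: [-3.2, -0.6, 6.1]
finger_gap: 13.4
```

```bash
python3 r1.py
```

```text
41.1 [614.2 145.7 122.1] yaw 29.18 F [-3.2 -0.6  6.1] Mz 0.414 e6 0.468 gap 13.4
```

send_rows:
  series:
    - [[0,0,0,0,-8],[0,0,0,0,-16],[0,0,0,0,-24],[0,0,0,0,-27],[0.34,0,0,0,-27],[0.34,0,0,0,-27],[0.34,0,0,0,-27],[0.34,0,0,-45,-27],[0.34,0,0,-90,-27],[0.34,0,0,-130,-27]]

```text
clock: 42.1
eef_pos: [613.9, 145.6, 253.0]
eef_rot: [3.141, -0.0, 0.979]
wrist_force: [0.3, -0.7, 0.0]
finger_gap: 31.9
```

send_rows:
  series:
    - [[0.34,0,0,0,0],[0.34,0,0,0,0],[0.34,0,0,0,0]]

```text
clock: 42.4
eef_pos: [613.5, 145.5, 249.2]
eef_rot: [-3.14, 0.002, 0.979]
wrist_force: [0.3, 0.6, -1.0]
finger_gap: 32.3
```

```bash
python3 r1.py
```

```text
42.4 [613.5 145.5 249.2] yaw 56.12 F [ 0.3  0.6 -1. ] Mz -0.044 e6 0.011 gap 32.3
```

The arm is clear: z is 249 mm, the jaws are open and the contact force is zero. I'll hand in.

```bash
python3 -c "
from cell import manip
print(manip.sign_off())"
```

```text
the job is handed in; nothing more can be done
None
```

I tightened all four knobs in two crisscross rounds and handed the job in at 42.4 s, with the gripper released and clear of everything. I did not look at the holder after the last release, because all 200 camera calls were used up during the final knob.

The order was the same in both rounds: A, then B opposite it, then C, then D opposite C. The final torques in N m were:

| Knob | Round 1, wrist moment | Round 1, joint-6 effort | Round 2, wrist moment | Round 2, joint-6 effort |
|---|---|---|---|---|
| A | 0.357 | 0.367 | 0.470 | 0.461 |
| B | 0.361 | 0.351 | 0.461 | 0.462 |
| C | 0.334 | 0.351 | 0.456 | 0.462 |
| D | 0.327 | 0.352 | 0.414 (single reading) | 0.468 |

- **Torque accuracy:** Joint-6 effort settled to a steady value, usually about 0.01–0.02 low on B–D judging by the free-thread torque. The wrist moment is noisy, about ±0.035 per reading, so the averages are good to about ±0.015.
- **Where the readings disagree:** The two disagree by about 0.025 on D in round 1. In round 2, D's last wrist reading was a single noisy sample; readings 2° earlier were 0.43–0.46. I relied on the joint-6 effort there.
- **Forces:** While a knob was gripped the tool pressed down on it with up to about 9 N. Measured sideways forces were mostly about 5 N and never above 9 N.
- **Not rechecked:** I did not go back to A, B or C after tightening D, so any relaxation from the later knobs is unmeasured. The torques met on returning for round 2 gave no sign of it.

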